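# Shift the syringe pump into slow infusion

### The job

The syringe pump's gear lever was left somewhere in the refill lane of its H-gate, the lane away from the syringe. With your fingertips push it, without gripping or forcing it, along the gate and through the crossing into the slow-infusion slot, which is the one on the syringe side at the keypad front, until it is fully home, then take your hand away. Leave the vial, the forceps and the spare syringe as they are.

Things in the scene. Friction and masses are not known exactly. Their poses are not given: they have to be found in the camera images.
- pump: Red bench syringe pump, fixed to the bench. Origin at bench level under the gate's centre. x: from keypad front to back; y: towards the mounted syringe; z up. Gearbox housing 170 (x) x 130 (y) mm, 108 high, centred on the origin. Bed with syringe at y 65 to 285 mm, nothing on it above 122 mm; keypad console at x -85 to -140 mm, below 65 mm.
- gate (a point): Centre of the H-gate, on top of its steel plate, 124 mm above the bench; plate 74 (x) x 59 (y) mm; axes as the pump's. Two lanes along x, 12 mm wide: y = +13 mm infusion (syringe side), y = -13 mm refill. A crossing along y at x = 0, 13 mm wide, joins them between two tongues with round noses. Slots at -x (keypad side, one dot) are slow, at +x (three dots) fast.
- knob (a point): Centre of the lever's black ball knob, 32 mm in diameter, on an 8 mm steel rod. The lever swings about a point on the pump's z axis 50 mm above the bench, 130 mm from the knob's centre; upright, the knob is 180 mm above the bench. In the pump's frame it is 130 mm x sin(gear_shift) along x and about 130 mm x sin(gear_select) along y from the origin.
- gear_shift (a joint): Lean of the lever along the lanes, rad: 0 at the crossing (neutral), positive to the back (+x of the pump), negative to the keypad front. The slot ends stop it at about +0.30 and -0.30 (knob 38 mm from neutral). Stiff (about 2 to 4 N at the knob), no spring: it stays where it is left.
- gear_select (a joint): Lean of the lever across the lanes, rad: +0.18 in the infusion lane (+y of the pump), -0.18 in the refill lane (knob 23 mm either side of the middle), play about 0.03. It can change only at the crossing, with gear_shift within about 0.03 of 0 (the round noses lead it in from a little farther). Stiff (2 to 4 N at the knob), no spring.
- vial: Small amber glass vial with aluminium cap, 38 mm in diameter, 70 mm high, standing on the bench beside the gearbox. Origin at the centre of its underside. To be left alone.
- forceps: Steel forceps, 125 mm long, 7 mm high, lying on the bench beside the gearbox. Origin under its middle. To be left alone.
- spare_syringe: Spare clear syringe, 20 mm in diameter, about 130 mm long, lying on the bench behind the gearbox. Origin on the bench under the barrel's middle. To be left alone.

How it is judged:
By the outcome, as a careful person would: the job done as asked, in the order asked, and still so for the second after the job is handed in, with the robot touching nothing.
It also fails if it takes over 51 s, if anything falls off the work surface, if the arm or the gripper's body presses on something with over 40 N, if the wrist force passes 120 N, or if a joint passes its speed limit or range.

### The arm

A 6-joint arm with a two-finger parallel gripper is mounted at the origin on the work surface. World frame = base frame: x ahead of the robot, y to its left, z up, the work surface at z = 0. Lengths are in m, angles in rad, forces in N, time in s.
With the tool pointing down it reaches from about 0.3 to 0.775 m from the base axis. Payload 14.6 kg.
Tool frame: the origin (TCP) lies at the centre of the arm's flange, where the gripper is bolted on; the fingertips stand 199 mm ahead of it and the grasp point (between the pads) lies ctrl.tcp_to_grasp ahead of it (ctrl.tcp_to_grasp is the distance from the TCP to the grasp point, in m); z points along the fingers, y is the line along which they close (so a half turn about z gives the same grasp; the last joint's range is limited). The gripper opens to 94 mm and grips with 3 to 60 N. Pads are 16 mm wide; open, the fingers measure 119 mm over their backs; the gripper's body (75 mm by 177 mm) begins 78 mm behind the grasp point.
Start: joints at [1.21, 0.3, 1.521, -0, 1.321, -0.067], TCP at [0.159, 0.526, 0.405] pointing down, gripper open.
Joint ranges: [-3.03, 3.03], [-0.79, 2.21], [0.23, 2.52], [-1.04, 4.18], [0, 3.07], [-2.55, 2.55]. Speed limits (rad/s): [2.22, 2.22, 2.57, 3.14, 3.14, 3.14].

### API

Orientations are given as [roll, pitch, yaw] about the fixed x, y, z axes, in that order (R = Rz(yaw) Ry(pitch) Rx(roll)).
In Python, from station import ctrl gives the robot as it stands. The module is installed in compiled form; this text tells all that it offers.
- The arm moves only by the shell command python3 -m jog 'ROWS' [OPENING] [FORCE]. ROWS is JSON, a list of rows, each a list of 6 numbers: the shift along the tool's x, y, z in cm, then the turn, a rotation vector about the tool's x, y, z in rad. In form: [[tx, ty, tz, ax, ay, az], ...]. A call has 1 to 8 rows; each row is the pose to reach, as a shift and turn from the pose commanded when the call began, along the tool's axes at that moment; what a row does not reach only later rows make up. A row lasts 1/10 s, in which the tool goes at most 50 mm and 8.59 degrees, less where a joint would pass 70% of its speed; a pose out of reach is approached as far as the arm can. A call with a gripper value outside its range is refused whole. OPENING is the opening in per cent of the stroke, from 0 (shut) to 100 (fully open), set as the call begins (- or left out, the last holds). The fingers move at their own pace and stop on an object; FORCE is the grip in N (left out, the last holds). Time passes only in rows, so rows that repeat a pose let the fingers close. It gives the time, the measured TCP pose, the force, the opening and the grip force at its end, in the units of the state.
- ctrl.get_obs(): the state, without advancing time (a new reading comes with each control period).
- ctrl.camera(name): name is "side" or "top"; returns a dict with "img" (480x640x3 uint8, blue, green, red), "intrinsics" (3x3 intrinsics, pixels), "k1" (the pictures are not rectified: a ray, as slopes to the right and down, at radius r is drawn at 1 + k1 r^2 times it, then the intrinsics apply), "R" (3x3) and "t" (3): a world point X has camera coordinates R X + t. Camera axes: x right, y down, z forward; pixel columns grow to the right and rows downward; lengths in m; the calibration is good to about 2 mm. A picture is of the moment at which its call begins. There is no depth.
- ctrl.hand_in(): hands the job in; it is judged then, once.
The state is a dict: "time_s": time; "qpos": joint angles; "joint_vel": joint speeds; "tau": joint torques, N m; "ee_pos": TCP position; "eef_rot": TCP orientation; "force": force on the tool from outside, world axes, zero at the start; "moment": the same for the moment, N m; "grip_width": finger opening in m; "grip_force": force on a finger pad.
Only numpy, scipy, OpenCV 4.12 (cv2) and the standard library are available. Lean on these libraries where they do the work, as an engineer would, in place of code of your own. Each camera call takes 0.05 s, during which the arm holds its last target. There are 200 camera calls.

## Working session

There is one attempt and no reset: what is moved stays moved. The work goes in short steps, Python scripts to look and compute and a shell command to move; the robot and the scene stay as the last step left them, time stands still between calls to the robot, and variables do not carry over. Pictures are saved under pics/ and viewed, at most 10 in all, crops included, and the job is handed in when it is done.

```bash
mkdir -p pics
python3 - <<'E'
from station import ctrl
import cv2,numpy as np
o=ctrl.get_obs();print(o['time_s'],o['ee_pos'],o['eef_rot'],o['grip_width'],ctrl.tcp_to_grasp)
for n in("side","top"):
    c=ctrl.camera(n);cv2.imwrite(f'pics/{n}0.png',c['img']);print(n,c['intrinsics'],c['k1'],c['R'],c['t'])
E
```

```text
0.0 [0.15925217 0.52640503 0.40407614] [-3.14041203e+00 -1.01946999e-04  2.84781903e+00] 0.09431758306923883 0.1804
side [[567.7192615    0.         312.13194743]
 [  0.         567.7192615  238.27820509]
 [  0.           0.           1.        ]] -0.18598029494658422 [[ 0.99926785 -0.03231422 -0.02048305]
 [-0.0373034  -0.70399197 -0.70922758]
 [ 0.00849823  0.70947241 -0.70468197]] [-0.53903648  0.08681168  0.97080828]
top [[554.84284682   0.         314.57141458]
 [  0.         554.84284682 242.76079365]
 [  0.           0.           1.        ]] -0.16393599171594583 [[ 0.02467858 -0.99969364 -0.00189536]
 [-0.99666529 -0.02445622 -0.07784726]
 [ 0.07777705  0.0038102  -0.9969635 ]] [-0.03966074  0.54460848  0.98162675]
```

View pics/side0.png

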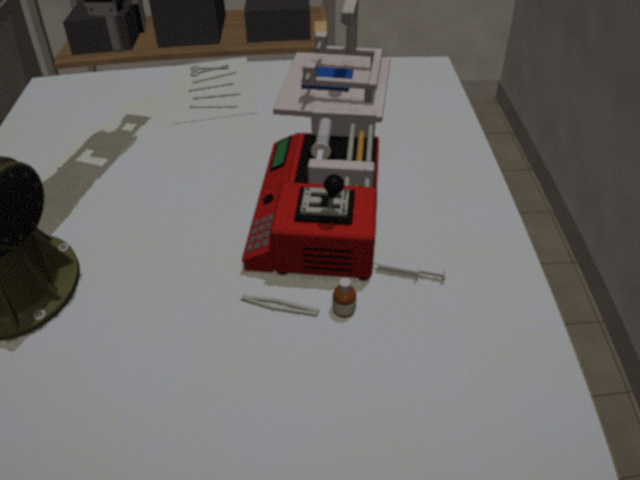

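View pics/top0.png

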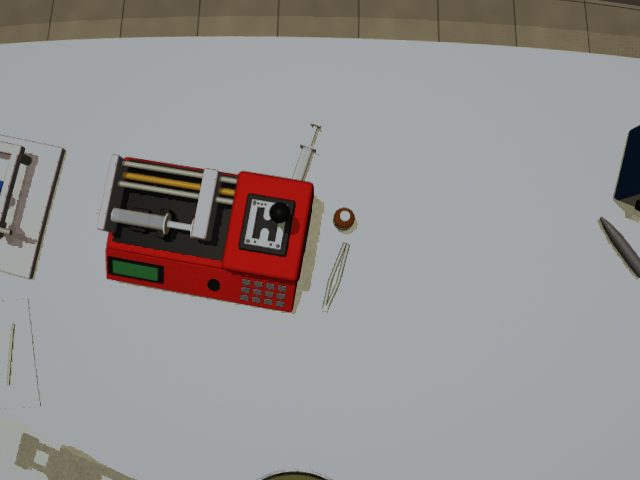

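Side: the pump is at about (320,215) with the knob at (334,185). Top: the gate plate is at about (266,224), with the knob at (279,212) in the refill lane towards the back. The vial is at (344,218), the forceps at (336,277) and the spare syringe at (308,152).

Run:
```python
import cv2
a=cv2.imread('pics/top0.png')[165:285,215:325];b=cv2.imread('pics/side0.png')[160:250,270:390]
cv2.imwrite('pics/c0.png',cv2.hconcat([cv2.resize(a,(400,436),interpolation=2),cv2.resize(cv2.copyMakeBorder(b,0,40,0,0,0),(400,436),interpolation=2)]))
```

```text
(no output)
```

View pics/c0.png

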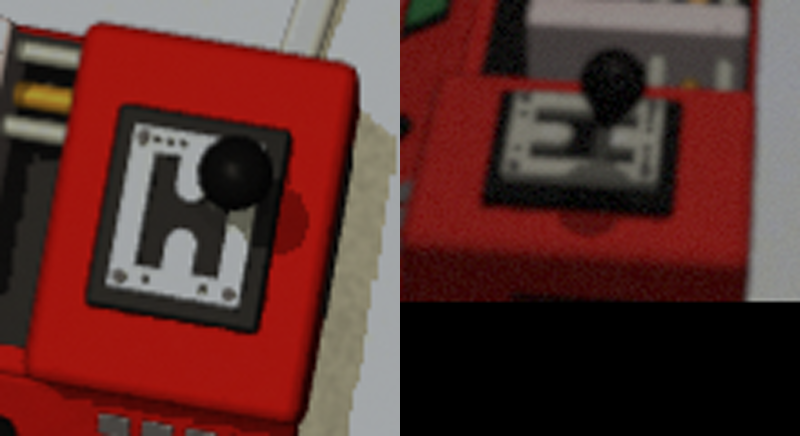

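```bash
cat > h.py <<'E'
from station import ctrl
import cv2,numpy as np
def cams():
    return {n:ctrl.camera(n) for n in("top","side")}
def ray(c,p):
    d=np.array([c['k1'],0,0,0,0.]);u=cv2.undistortPoints(np.array([[p]],float),c['intrinsics'],d)[0,0]
    R=c['R'];return -R.T@c['t'],R.T@np.r_[u,1]
def atz(c,p,z):
    o,d=ray(c,p);return o+d*(z-o[2])/d[2]
def proj(c,X):
    return cv2.projectPoints(np.array([X],float),cv2.Rodrigues(c['R'])[0],c['t'],c['intrinsics'],np.array([c['k1'],0,0,0,0.]))[0].ravel()
def tri(c1,p1,c2,p2):
    a,d=ray(c1,p1);b,e=ray(c2,p2);s=np.linalg.lstsq(np.c_[d,-e],b-a,rcond=None)[0]
    return (a+s[0]*d+b+s[1]*e)/2,np.linalg.norm(a+s[0]*d-b-s[1]*e)
E
python3 - <<'E'
from h import *
C=cams();t,s=C['top'],C['side']
P=lambda u,v:(215+u/3.636,165+v/3.636)
TL,BL,BR=[atz(t,P(*q),.124) for q in((137,122),(107,297),(240,312))]
print('plate',TL,BL,BR,np.linalg.norm(TL-BL),np.linalg.norm(BR-BL))
g=(TL+BR)/2;x=TL-BL;yaw=np.arctan2(x[1],x[0]);y=BL-BR;print('gate',g,yaw,np.arctan2(-y[0],y[1]))
k,e=tri(t,P(236,172),s,(333.9,183.9));print('knob',k,e,atz(t,P(236,172),.175))
R=np.array([[np.cos(yaw),np.sin(yaw)],[-np.sin(yaw),np.cos(yaw)]])
print('knob in pump',R@(k-g)[:2])
H=[(95,25),(358,70),(300,425),(30,378)]
H=[atz(t,P(*q),.108) for q in H];print('housing',np.mean(H,0),[np.linalg.norm(H[i]-H[i-1]) for i in range(4)])
for i,j in((3,0),(2,1)):
    d=H[j]-H[i];print(np.arctan2(d[1],d[0]))
for n,p in(('vial',(344,218)),('fc',(336,277))):
    print(n,R@(atz(t,p,.0)-g)[:2])
E
```

```text
plate [0.60748563 0.07644684 0.124     ] [0.52820979 0.08717245 0.124     ] [0.52298389 0.02742498 0.124     ] 0.07999810871839345 0.059975582154259646
gate [0.56523476 0.05193591 0.124     ] -0.13447828873957232 -0.08724442762260966
knob [0.57772188 0.02708823 0.18245475] 0.0007389871052250291 [0.5790781  0.02761675 0.175     ]
knob in pump [ 0.01570578 -0.02294915]
housing [0.56406525 0.05007062 0.108     ] [np.float64(0.16502577589240977), np.float64(0.12318882104961651), np.float64(0.16442391936538941), np.float64(0.12470016640013992)]
-0.14444645341967832
-0.13524312987691836
vial [ 0.04656078 -0.12639407]
fc [-0.06362491 -0.1287351 ]
```

```bash
python3 -m jog '[[0,0,-3,0,0,0],[-4.2,-2.5,-3,0,0,-0.08],[-8.5,-5.1,-3,0,0,-0.159],[-12.7,-7.7,-3,0,0,-0.159],[-17,-10.2,-3,0,0,-0.159],[-21.2,-12.8,-3,0,0,-0.159],[-25.5,-15.4,-3,0,0,-0.159],[-29.2,-17.6,-3,0,0,-0.159]]' 0 10
cat > w.py <<'E'
# where am I: tip in pump frame, gripper errors
from h import *
G=np.array([.565,.051]);A=-.135;RP=np.array([[np.cos(A),np.sin(A)],[-np.sin(A),np.cos(A)]])
def where():
    o=ctrl.get_obs();print('t %.2f'%o['time_s'],'tip mm pump',np.round(1e3*np.r_[RP@(o['ee_pos'][:2]-G),o['ee_pos'][2]-.199],1),'rpy',np.round(o['eef_rot'],3),'F pump',np.round(np.r_[RP@o['force'][:2],o['force'][2]],1),'w',round(o['grip_width'],4))
if __name__=='__main__': where()
E
python3 w.py
```

```text
time_s: 1.0
ee_pos: [0.3889, 0.2714, 0.4347]
eef_rot: [3.142, 0.0, 3.006]
force: [0.6, 1.0, 1.0]
grip_width: 0.0335
grip_force: 0.0
t 1.00 tip mm pump [-204.2  194.7  235.7] rpy [3.142 0.    3.006] F pump [0.5 1.1 1. ] w 0.0335
```

```bash
python3 -m jog '[[-3.5,-3,0,0,0,0],[-7,-6,0,0,0,0],[-10.5,-9,0,0,0,0],[-14,-12,0,0,0,0],[-17.5,-15,0,0,0,0],[-21,-18,0,0,0,0],[-24.5,-20.6,0,0,0,0],[-25.9,-21.8,0,0,0,0]]' 0; python3 w.py
```

```text
time_s: 1.8
ee_pos: [0.6168, 0.0198, 0.4338]
eef_rot: [-3.141, -0.001, 3.004]
force: [-0.8, 0.5, 0.1]
grip_width: 0.0001
grip_force: 0.0
t 1.80 tip mm pump [ 55.6 -23.9 234.8] rpy [-3.141e+00 -1.000e-03  3.004e+00] F pump [-0.8  0.4  0.1] w 0.0001
```

```bash
python3 -m jog '[[0,0,0,0,0,0],[0,0,1.5,0,0,0],[0,0,1.5,0,0,0]]'; python3 w.py
python3 - <<'E'
from h import *
C=cams();a=C['top']['img'][165:285,215:325];b=C['side']['img'][150:280,260:380]
cv2.imwrite('pics/c1.png',cv2.hconcat([cv2.resize(a,(400,436),interpolation=2),cv2.resize(b,(400,436),interpolation=2)]))
E
```

```text
time_s: 2.1
ee_pos: [0.6147, 0.0233, 0.418]
eef_rot: [-3.141, -0.003, 3.007]
force: [-0.2, -0.2, 0.1]
grip_width: 0.0006
grip_force: 0.0
t 2.10 tip mm pump [ 52.9 -20.8 219. ] rpy [-3.141e+00 -3.000e-03  3.007e+00] F pump [-0.2 -0.2  0.1] w 0.0006
```

View pics/c1.png

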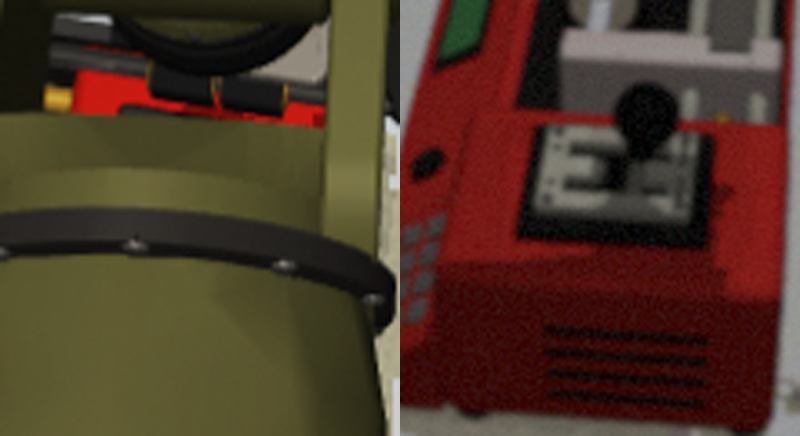

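```bash
python3 -m jog '[[0,0,2,0,0,0],[0,0,4,0,0,0],[0,0,5.3,0,0,0],[0,0,5.3,0,0,0],[0,0,5.3,0,0,0],[0,0,5.3,0,0,0]]'; python3 w.py;python3 w.py
python3 - <<'E'
from h import *
C=cams();b=C['side']['img'][130:260,260:400]
cv2.imwrite('pics/c2.png',cv2.resize(b,None,fx=4,fy=4,interpolation=2))
E
```

```text
time_s: 2.8
ee_pos: [0.6152, 0.0227, 0.368]
eef_rot: [3.141, 0.002, 3.007]
force: [0.2, -0.3, 0.3]
grip_width: 0.0008
grip_force: 0.0
t 2.80 tip mm pump [ 53.6 -21.3 169. ] rpy [3.141e+00 2.000e-03 3.007e+00] F pump [ 0.2 -0.3  0.3] w 0.0008
t 2.80 tip mm pump [ 53.6 -21.3 169. ] rpy [3.141e+00 2.000e-03 3.007e+00] F pump [ 0.2 -0.3  0.3] w 0.0008
```

View pics/c2.png

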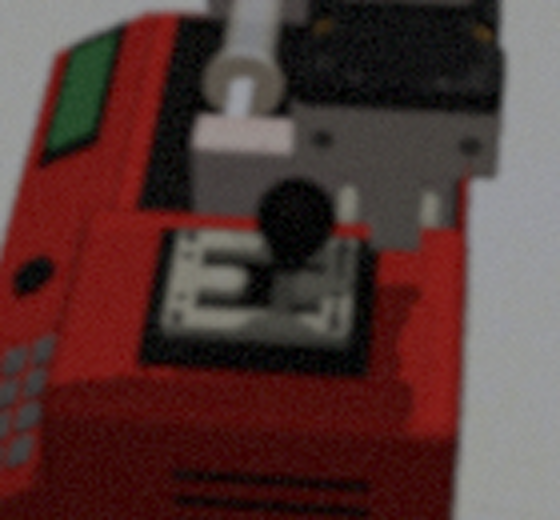

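```bash
python3 -m jog '[[0.5,0,0,0,0,0],[1,0,0,0,0,0],[1.3,0,0,0,0,0],[1.6,0,0,0,0,0],[1.9,0,0,0,0,0],[2.1,0,0,0,0,0],[2.1,0,0,0,0,0],[2.1,0,0,0,0,0]]'
cat > k.py <<'E'
# knob lean from the side picture: dark round blob near the gate, fitted to the lever's sphere
from w import *
from scipy.optimize import least_squares
def X(q):
    s,e=q;l=.130;x=l*np.sin(s);y=l*np.sin(e);z=.05+np.sqrt(l*l-x*x-y*y)
    return np.r_[G+RP.T@[x,y],z]
def px(q): return proj(c,X(q))
c=ctrl.camera('side');g=cv2.GaussianBlur(c['img'].max(2),(3,3),0)[140:230,280:380]
best=None
cv2.imwrite('pics/k_last.png',cv2.resize(c['img'][130:260,260:400],None,fx=4,fy=4,interpolation=2))
# template: dark disc with brighter ring, dense search over knob positions
yy,xx=np.mgrid[140:230,280:380]
for s in np.arange(-.33,.33,.01):
  for e in (np.arange(-.22,.221,.02)):
    u=px((s,e));r=np.hypot(xx-u[0],yy-u[1]);d=g[(r<8)].mean();o=g[(r>10.5)&(r<13)&(yy<u[1]+4)].mean()
    if best is None or o-1.5*d>best[0]: best=(o-1.5*d,s,e,u)
print('score,shift,select,px',best[0],best[1].round(3),best[2].round(3),best[3].round(1),'knob mm pump',np.round(130*np.sin(best[1]),1),np.round(130*np.sin(best[2]),1))
where()
E
python3 k.py
```

```text
time_s: 3.7
ee_pos: [0.5943, 0.0254, 0.3666]
eef_rot: [3.142, -0.0, 3.007]
force: [1.5, -0.7, 2.5]
grip_width: 0.0003
grip_force: 1.1
score,shift,select,px 56.13588689377413 0.05 -0.12 [328.4 182.7] knob mm pump 6.5 -15.6
t 3.75 tip mm pump [ 32.6 -21.4 167.6] rpy [-3.142 -0.     3.007] F pump [1.9 0.6 2. ] w 0.0002
```

```bash
python3 -m jog '[[0.2,0,0,0,0,0],[0.4,0,0,0,0,0],[0.6,0,0,0,0,0],[0.6,0,0,0,0,0],[0.6,0,0,0,0,0]]'; python3 k.py
```

```text
time_s: 4.25
ee_pos: [0.5883, 0.0262, 0.3666]
eef_rot: [-3.142, -0.0, 3.007]
force: [2.7, -0.9, 1.5]
grip_width: 0.0003
grip_force: 0.9
score,shift,select,px 54.83448827292111 0.0 -0.12 [324.2 182.4] knob mm pump 0.0 -15.6
t 4.30 tip mm pump [ 26.5 -21.4 167.6] rpy [-3.142 -0.     3.007] F pump [ 1.6 -0.7  0.7] w 0.0006
```

View pics/k_last.png

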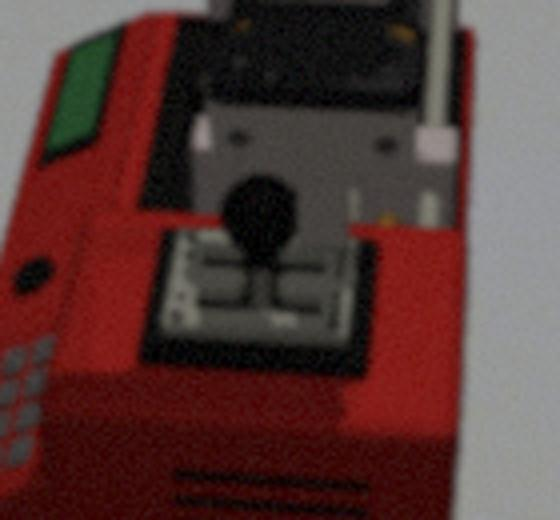

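The knob is at crop (260,219), above the crossing, with the rod in line with it. I'll back off, go round to the -y side and push across.

```bash
python3 -m jog '[[-1,0,0,0,0,0],[-2,0,0,0,0,0],[-2,-2,0,0,0,0],[-2,-4,0,0,0,0],[0,-4.1,0,0,0,0],[2.6,-4.1,0,0,0,0],[2.6,-4.1,0,0,0,0]]'; python3 w.py; python3 -m jog '[[0,0.4,0,0,0,0],[0,0.8,0,0,0,0],[0,1.2,0,0,0,0],[0,1.5,0,0,0,0],[0,1.8,0,0,0,0],[0,2.0,0,0,0,0],[0,2,0,0,0,0]]'; python3 k.py
```

```text
time_s: 5.0
ee_pos: [0.5554, -0.0107, 0.3663]
eef_rot: [3.142, -0.002, 3.007]
force: [0.1, 0.2, 1.0]
grip_width: 0.0002
grip_force: 0.0
t 5.00 tip mm pump [ -1.2 -62.5 167.3] rpy [ 3.142e+00 -2.000e-03  3.007e+00] F pump [0.1 0.2 1. ] w 0.0002
time_s: 5.7
ee_pos: [0.5599, 0.009, 0.3668]
eef_rot: [-3.142, 0.0, 3.007]
force: [-0.5, -1.7, 0.6]
grip_width: 0.0003
grip_force: 0.7
score,shift,select,px -9.423843700159487 0.11 0.22 [335.5 167. ] knob mm pump 14.3 28.4
t 5.75 tip mm pump [  0.6 -42.4 167.7] rpy [3.141 0.    3.007] F pump [ 1.  -1.4  0.8] w 0.0006
```

```bash
python3 -m jog '[[0,0.3,0,0,0,0],[0,0.6,0,0,0,0],[0,0.9,0,0,0,0],[0,1.2,0,0,0,0]]'; python3 w.py; python3 -m jog '[[0,0.4,0,0,0,0],[0,0.8,0,0,0,0],[0,1.2,0,0,0,0]]'; python3 w.py
```

```text
time_s: 6.15
ee_pos: [0.5614, 0.021, 0.3667]
eef_rot: [-3.142, 0.0, 3.007]
force: [-1.1, -2.2, 2.7]
grip_width: 0.0006
grip_force: 1.6
t 6.15 tip mm pump [  0.5 -30.2 167.7] rpy [-3.142  0.     3.007] F pump [-0.8 -2.3  2.7] w 0.0006
time_s: 6.45
ee_pos: [0.5631, 0.0331, 0.3666]
eef_rot: [-3.142, -0.0, 3.007]
force: [-0.4, -3.2, 2.1]
grip_width: 0.0006
grip_force: 1.4
t 6.45 tip mm pump [  0.5 -18.  167.6] rpy [-3.142 -0.     3.007] F pump [ 0.  -3.3  2.1] w 0.0006
```

```bash
python3 -m jog '[[0,0.3,0,0,0,0],[0,0.6,0,0,0,0],[0,0.9,0,0,0,0],[0,1.1,0,0,0,0],[0,1.1,0,0,0,0]]'; python3 w.py; python3 -m jog '[[0,0.1,0,0,0,0],[0,0.2,0,0,0,0]]'; python3 w.py
```

```text
time_s: 6.95
ee_pos: [0.5645, 0.0439, 0.3665]
eef_rot: [3.141, -0.0, 3.007]
force: [-0.2, -0.1, 0.5]
grip_width: 0.0003
grip_force: 0.2
t 6.95 tip mm pump [  0.5  -7.1 167.5] rpy [ 3.141 -0.     3.007] F pump [-0.2 -0.2  0.5] w 0.0003
time_s: 7.15
ee_pos: [0.5648, 0.0455, 0.3665]
eef_rot: [-3.141, -0.0, 3.007]
force: [-0.4, -2.3, 1.2]
grip_width: 0.0003
grip_force: 1.2
t 7.15 tip mm pump [  0.5  -5.5 167.5] rpy [-3.141 -0.     3.007] F pump [-0.1 -2.4  1.2] w 0.0003
```

```bash
python3 -m jog '[[0,-1,0,0,0,0],[0,-2,0,0,0,0],[-2.5,-2.2,0,0,0,0],[-4.6,-2,0,0,0,0],[-4.6,0,0,0,0,0],[-4.6,2.8,0,0,0,0],[-4.6,2.8,0,0,0,0]]'; python3 k.py
```

```text
time_s: 7.85
ee_pos: [0.6142, 0.0685, 0.3664]
eef_rot: [3.141, -0.0, 3.008]
force: [0.3, 0.2, -0.4]
grip_width: 0.0007
grip_force: 0.0
score,shift,select,px 83.13095392602207 0.0 0.22 [326.6 166.2] knob mm pump 0.0 28.4
t 7.90 tip mm pump [ 46.5  22.8 167.4] rpy [ 3.142 -0.     3.008] F pump [-0.3  0.1 -0.9] w 0.0006
```

View pics/k_last.png

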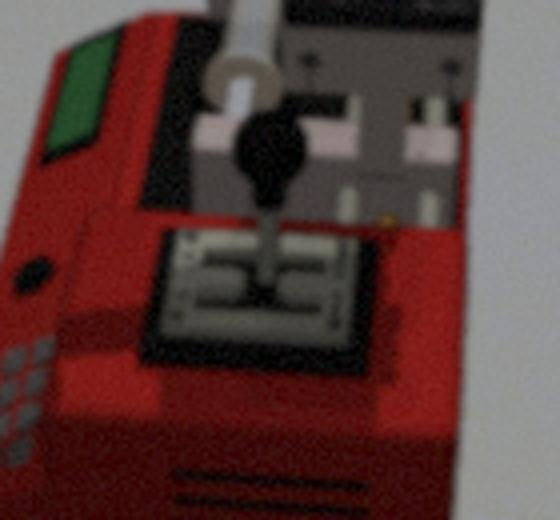

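The lever is now in the infusion lane (knob at crop (270,148), rod at x≈267). Next I push it towards the keypad.

```bash
python3 -m jog '[[0.6,0,0.7,0,0,0],[1.2,0,0.7,0,0,0],[1.8,0,0.7,0,0,0],[2.2,0,0.7,0,0,0],[2.6,0,0.7,0,0,0],[2.9,0,0.7,0,0,0]]'; python3 w.py; python3 -m jog '[[0.4,0,0,0,0,0],[0.8,0,0,0,0,0],[1.2,0,0,0,0,0]]'; python3 w.py
```

```text
time_s: 8.5
ee_pos: [0.5851, 0.0709, 0.3602]
eef_rot: [3.142, 0.001, 3.007]
force: [1.8, -1.6, 1.5]
grip_width: 0.0006
grip_force: 1.3
t 8.50 tip mm pump [ 17.3  22.4 161.2] rpy [3.142e+00 1.000e-03 3.007e+00] F pump [ 2.  -1.3  1.5] w 0.0006
time_s: 8.8
ee_pos: [0.5734, 0.0728, 0.36]
eef_rot: [3.141, 0.002, 3.007]
force: [9.6, 3.3, -0.5]
grip_width: 0.0004
grip_force: 4.8
t 8.80 tip mm pump [  5.4  22.8 161. ] rpy [3.141e+00 2.000e-03 3.007e+00] F pump [ 9.1  4.5 -0.5] w 0.0004
```

```bash
python3 -m jog '[[-0.2,0,0,0,0,0],[-0.2,0,0,0,0,0]]'; python3 k.py
```

```text
time_s: 9.0
ee_pos: [0.5754, 0.0724, 0.3593]
eef_rot: [-3.141, -0.001, 3.007]
force: [0.3, 0.5, -1.2]
grip_width: 0.0006
grip_force: 0.0
score,shift,select,px 37.36520102191744 -0.27 0.22 [305.2 167.6] knob mm pump -34.7 28.4
t 9.05 tip mm pump [  7.4  22.6 160.3] rpy [-3.141e+00 -1.000e-03  3.007e+00] F pump [ 0.2 -0.3 -0. ] w 0.0006
```

View pics/k_last.png

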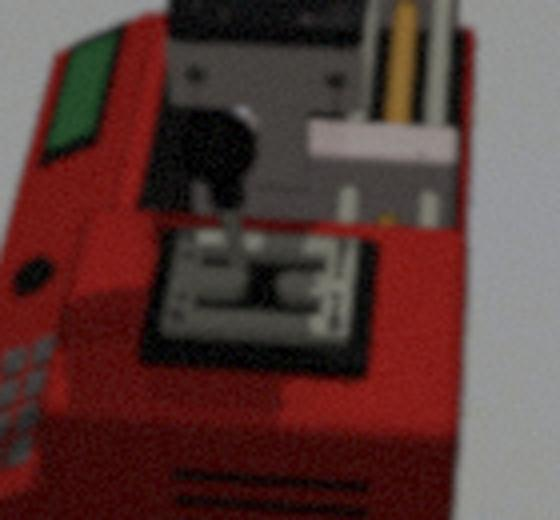

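Knob at about crop (220,147), with the rod in the syringe-side slot about halfway. I'll continue gently.

```bash
python3 -m jog '[[0.2,0,0,0,0,0],[0.4,0,0,0,0,0],[0.5,0,0,0,0,0]]'; python3 w.py; python3 -m jog '[[0.2,0,0,0,0,0],[0.4,0,0,0,0,0]]'; python3 w.py
```

```text
time_s: 9.35
ee_pos: [0.5706, 0.0731, 0.3594]
eef_rot: [3.141, 0.001, 3.007]
force: [6.3, 1.2, -4.8]
grip_width: 0.0005
grip_force: 3.3
t 9.35 tip mm pump [  2.5  22.7 160.4] rpy [3.141e+00 1.000e-03 3.007e+00] F pump [ 6.1  2.  -4.8] w 0.0005
time_s: 9.55
ee_pos: [0.5666, 0.0737, 0.3593]
eef_rot: [3.141, 0.001, 3.007]
force: [4.5, 0.7, -3.7]
grip_width: 0.0003
grip_force: 2.5
t 9.55 tip mm pump [ -1.5  22.7 160.3] rpy [3.141e+00 1.000e-03 3.007e+00] F pump [ 4.4  1.3 -3.7] w 0.0003
```

Force is easing, so the lever is moving freely. Tip target is about -12.

```bash
python3 -m jog '[[0.2,0,0,0,0,0],[0.4,0,0,0,0,0],[0.6,0,0,0,0,0],[0.8,0,0,0,0,0]]'; python3 w.py; python3 -m jog '[[0.1,0,0,0,0,0],[0.2,0,0,0,0,0]]'; python3 w.py
```

```text
time_s: 9.95
ee_pos: [0.5585, 0.0746, 0.3596]
eef_rot: [-3.141, 0.0, 3.007]
force: [3.8, -0.7, -4.2]
grip_width: 0.0006
grip_force: 2.3
t 9.95 tip mm pump [ -9.6  22.5 160.6] rpy [-3.141  0.     3.007] F pump [ 3.8 -0.2 -4.2] w 0.0006
time_s: 10.15
ee_pos: [0.5566, 0.0749, 0.3597]
eef_rot: [-3.142, 0.0, 3.007]
force: [3.6, -1.7, -3.3]
grip_width: 0.0004
grip_force: 2.2
t 10.15 tip mm pump [-11.6  22.5 160.7] rpy [-3.142  0.     3.007] F pump [ 3.8 -1.2 -3.3] w 0.0004
```

Still no end-stop force; small steps until it rises.

```bash
python3 -m jog '[[0.1,0,0,0,0,0],[0.15,0,0,0,0,0]]'; python3 w.py; python3 -m jog '[[0.1,0,0,0,0,0],[0.1,0,0,0,0,0]]'; python3 w.py
```

```text
time_s: 10.35
ee_pos: [0.5552, 0.0751, 0.3596]
eef_rot: [-3.142, 0.001, 3.007]
force: [8.3, -0.9, -7.2]
grip_width: 0.0005
grip_force: 3.9
t 10.35 tip mm pump [-12.9  22.5 160.6] rpy [-3.142e+00  1.000e-03  3.007e+00] F pump [ 8.4  0.3 -7.2] w 0.0005
time_s: 10.55
ee_pos: [0.5544, 0.0752, 0.3596]
eef_rot: [3.142, 0.002, 3.007]
force: [10.0, 0.2, -7.5]
grip_width: 0.0004
grip_force: 5.2
t 10.55 tip mm pump [-13.7  22.5 160.6] rpy [3.142e+00 2.000e-03 3.007e+00] F pump [ 9.9  1.5 -7.5] w 0.0004
```

Force rose sharply at the expected place (about -13 mm): end stop. Retreat and look.

```bash
python3 -m jog '[[-1,0,0,0,0,0],[-3,0,0,0,0,0],[-5,0,0,0,0,0],[-7,0,-2,0,0,0],[-7,0,-7,0,0,0],[-7,-4,-10,0,0,0],[-7,-8,-10,0,0,0],[-7,-8,-10,0,0,0]]'; python3 k.py
```

```text
time_s: 11.35
ee_pos: [0.6124, -0.017, 0.4607]
eef_rot: [-3.141, 0.001, 3.003]
force: [0.2, 1.1, -1.0]
grip_width: 0.0004
grip_force: 0.0
score,shift,select,px 73.3910175879397 -0.3 0.22 [302.9 168. ] knob mm pump -38.4 28.4
t 11.40 tip mm pump [ 56.2 -59.3 261. ] rpy [ 3.142 -0.     3.004] F pump [-0.4  1.2  0.5] w 0.0007
```

View pics/k_last.png

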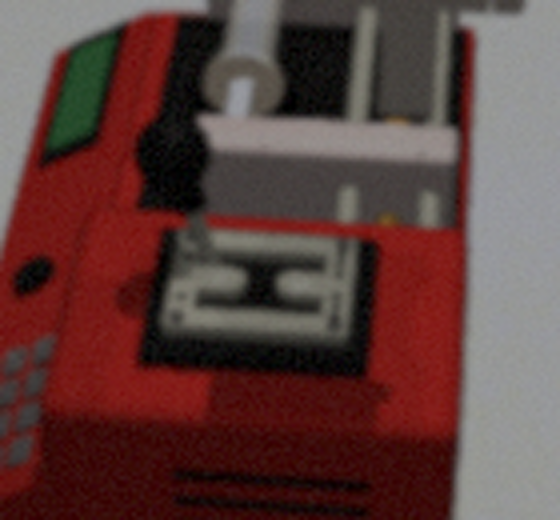

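The knob is at crop (172,153) and the rod at (200,235), at the keypad end of the syringe-side slot: shift about -0.30, fully home. The hand is clear.

```bash
python3 -c "
from station import ctrl
print(ctrl.hand_in())"
```

```text
the job is handed in; nothing more can be done
None
```

The gear lever is in the slow-infusion slot, pushed to its end stop (`gear_shift` about -0.30). The hand is clear, the arm went nowhere near the vial, forceps or spare syringe, and the job was handed in at about 11.4 s.

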